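# Dock the amber carrier in the centring nest

## Task

Set the specimen carrier (the metal block with the black grip fin and the amber piece on it) down on the nest's bed plate in the wide mouth between the flared rails, amber end towards the stop. Then push it along the rails, through the snug straight part, until it is fully home against the stop screw with the brass stop pin pressed in. Be gentle: let the rails centre it, never press on rails or stop with more than 25 N, leave the other things where they stand, and let go of it at the end.

Things in the scene. Friction and masses are not known exactly. Their poses are not given: they have to be found in the camera images.
- nest: Metal centring nest (bed plate) screwed to the table. Origin: underside of its bed plate, on the centre line, where the straight throat begins; +x along the centre line, the way to push, towards the stop. Bed plate 6 mm thick, 136 wide, x -115 to +120.
- guides: The guides on the bed plate, same origin and axes as the nest: two steel rails 16 tall (top z 22), inner faces 101 mm apart at x -80, converging to 53 apart at x 0, then straight to x 78; with the shoes, bracket and stop screw. The carrier must never press on them with more than 25 N.
- nest_mouth (a point): Centre of the wide mouth between the flared rails: nest x = -80 mm, on the centre line, top of the bed plate (z = 6 mm).
- nest_shoes (a point): Centre line between two sprung brass brake shoes, nest x = 39 mm, z = 6 mm. Each stands 2.5 mm out of its straight rail. Pushing the carrier's nose past them (nose at x = 28 to 39) takes about 5 to 13 N, a false stop; after that the drag is about 3 to 8 N. They hold the carrier against the pin's spring.
- stop_bracket (a point): Top centre of the stop bracket: nest x = 109 mm, z = 32 mm; bracket 14 long, 56 wide. It holds the adjustable stop screw on the centre line, axis at z = 19. The screw's 20 mm wide end face, where the carrier is home, lies somewhere from nest x = 80 to 92 mm: set differently each time, not reported, to be felt; the force rises sharply there.
- carrier: Loose specimen carrier, about 0.4 kg, starts flat on the table left or right of the nest: metal block 70 long (x), 50 wide (y), 24 tall, upright edges rounded 6 mm. Origin: centre of underside; +x to the nose, the amber end. Black grip fin x -33 to -3, 12 thick (y), z 24 to 58. Fixed amber 27 x 40 x 30 tall at x 18. The plain rear face (x -35) can be pushed.
- carrier_nose (a point): Bottom middle of the carrier's nose face (carrier x = +35 mm, z = 0).
- stop_pin (a joint): Sprung brass pin, 8 mm thick, that stands 6 mm out of the stop screw's face: 0 = fully out, 0.006 m = pressed flush (1 to 2 N, on top of the drag). The carrier is home when its nose presses the pin flush and meets the screw's face.
- steel_cone: Bystander: grey-white turned steel cone on a drum, 49 mm diameter, 76 tall, standing at the other side of the nest. Origin: centre of its underside.
- torch: Bystander: grey pocket torch standing on its tail, 33 mm diameter, 106 tall, beyond the nest on the right. Origin: centre of its underside.
- loupe: Bystander: small folding loupe lying flat, 29 x 39 x 16 mm, beyond the nest on the left. Origin: centre of its underside.

How it is judged:
By the outcome, as a careful person would: the job done as asked, in the order asked, and still so for the second after the job is handed in, with the robot touching nothing.
It also fails if it takes over 64 s, if anything falls off the work surface, if the arm or the gripper's body presses on something with over 40 N, if the wrist force passes 120 N, or if a joint passes its speed limit or range.

## Robot

A 7-joint arm with a two-finger parallel gripper is mounted at the origin on a cart in front of the work surface, level with it; the furniture and walls round the work are solid. World frame = base frame: x ahead of the robot, y to its left, z up, the work surface at z = 0. Lengths are in m, angles in degrees, forces in N, time in s.
With the tool pointing down it reaches from about 0.425 to 0.875 m from the base axis. Payload 4.7 kg.
Tool frame: the origin (TCP) lies at the very end of the fingers, on their centre line; the grasp point (between the pads) lies 19 mm behind it; z points along the fingers, y is the line along which they close (so a half turn about z gives the same grasp; the last joint's range is limited). The gripper opens to 87 mm and grips with 3 to 60 N. Pads are 19 mm wide; open, the fingers measure 117 mm over their backs; the gripper's body (75 mm by 190 mm) begins 51 mm behind the grasp point.
Start: joints at [-69.609, 18.392, -4.016, 83.108, 1.295, 78.541, -3.26], TCP at [0.218, 0.612, 0.223] pointing down, gripper open.
Joint ranges: [-163.93, 163.93], [-17.29, 119.83], [-79.2, 71.16], [3.27, 140.29], [-89.18, 269.18], [5.43, 117.66], [-154.24, 154.24]. Speed limits (degrees/s): [147.25, 147.25, 180, 180, 180, 180, 180].

## Interface

Orientations are given as [roll, pitch, yaw] about the fixed x, y, z axes, in that order (R = Rz(yaw) Ry(pitch) Rx(roll)).
In Python, from cell import get_obs, eyes, env gives the robot as it stands.
- The arm moves only by the tool servo_tool, never from a script. Its argument "series" is a list that holds one entry, the list of rows, each a list of 7 numbers: the shift along the tool's x, y, z in units of 300 mm (1.0 is 300 mm), then the turn, a rotation vector about the tool's x, y, z in units of pi rad (1.0 is pi rad), then the opening, from 0 (shut) to 1 (fully open). In form: [[[tx, ty, tz, wx, wy, wz, gripper], ...]]. A call has 1 to 12 rows; each row is the pose to reach, as a shift and turn from the pose commanded when the call began, along the tool's axes at that moment, turning the shorter way round; what a row does not reach only later rows make up. A row lasts 1/12 s, in which the tool goes at most 41.7 mm and 7.16 degrees, less where a joint would pass 70% of its speed; a pose out of reach is approached as far as the arm can. A call with a number of a shift or a turn outside -1 to 1 is refused whole. A call with a gripper value outside its range is refused whole. The fingers move at their own pace and stop on an object; "grip_force" is the grip in N (left out, the last holds). Time passes only in rows, so rows that repeat a pose let the fingers close. It gives the time, the measured TCP pose, the force, the opening and the grip force at its end, in the units of the state.
- get_obs(): the state, without advancing time (a new reading comes with each control period).
- eyes.read_camera(name): name is "side" or "top"; returns a dict with "frame" (480x640x3 uint8, red, green, blue), "depth" (480x640 float32, m along the optical axis (not along the pixel's ray), 0 where there is no reading), "fx", "fy", "cx", "cy" (pixels), "origin" and "rotation" of the camera in the world. Camera axes: x right, y down, z forward; pixel columns grow to the right and rows downward; lengths in m; the calibration is good to about 2 mm. A picture is of the moment at which its call begins.
- env.sign_off(): hands the job in; it is judged then, once.
The state is a dict: "time_s": time; "qpos": joint angles; "joint_velocities": joint speeds; "effort": joint torques, N m; "tool_pos": TCP position; "tool_rot": TCP orientation; "force": force on the tool from outside, world axes, zero at the start; "wrist_torque": the same for the moment, N m; "grip_width": finger opening in m; "grasp_force": force on a finger pad.
Only numpy, scipy, OpenCV 4.12 (cv2) and the standard library are available. Lean on these libraries where they do the work, as an engineer would, in place of code of your own. Each camera call takes 0.05 s, during which the arm holds its last target. There are 200 camera calls.

## Working session

There is one attempt and no reset: what is moved stays moved. The work goes in short steps, Python scripts to look and compute and a tool call to move; the robot and the scene stay as the last step left them, time stands still between calls to the robot, and variables do not carry over. Pictures are saved under pics/ and viewed, at most 10 in all, crops included, and the job is handed in when it is done.

Besides the shell and the picture viewer there is one more tool, called after ">>>" as name([rows], argument=value, ...), one row to a line, values as JSON. servo_tool: Moves the arm, as the interface text tells. Shifts and turns lie within -1 to 1; 1 stands for 300 mm of shift or pi rad of turn. Its arguments: {"type":"object","properties":{"series":{"type":"array"},"grip_force":{"type":"number"}},"required":["series"]}

```bash
mkdir -p pics
cat > h.py <<'E'
import numpy as np, cv2
from cell import get_obs, eyes, env
def cam(n):
    c=eyes.read_camera(n); c['R']=np.array(c['rotation']); c['o']=np.array(c['origin']); return c
def save(c,fn): cv2.imwrite(fn,c['frame'][:,:,::-1])
def ray(c,u,v,z):
    d=c['R']@np.array([(u-c['cx'])/c['fx'],(v-c['cy'])/c['fy'],1.0]); return c['o']+d*(z-c['o'][2])/d[2]
def cloud(c):
    v,u=np.mgrid[:480,:640]; d=c['depth']
    p=np.stack([(u-c['cx'])/c['fx']*d,(v-c['cy'])/c['fy']*d,d],-1)@c['R'].T+c['o']; p[d==0]=np.nan; return p
E
python3 - <<'E'
from h import *
for n in('top','side'):
    c=cam(n); save(c,f'pics/{n}0.png'); print(n,c['o'],c['R'],c['fx'],c['cx'],c['cy'])
    np.savez(f'{n}0.npz',**{k:c[k] for k in('frame','depth','fx','fy','cx','cy','o','R')})
print(get_obs())
E
```

```text
top [0.3666675  0.01100199 1.32993195] [-170.30484579    0.55594536  -90.12583373] 624.4131609868997 324.24161408112536 248.97993384470914
side [0.36975085 0.84300652 0.79397713] [-130.89322561   -0.30742494 -164.67115142] 533.2371364408614 315.1199605998788 235.2666183300966
{'time_s': 0.1, 'qpos': array([-69.60791364,  18.43403466,  -4.01596746,  83.16714198,
         1.29611148,  78.54224267,  -3.26080716]), 'joint_velocities': array([-0.03432889, -0.12046392, -0.07022749, -0.0955869 , -0.00433686,
        0.14152972, -0.01584556]), 'effort': array([ 3.48836761e-05, -4.92571306e+01, -4.05724570e-01, -3.13396275e+01,
       -6.41244999e-02,  3.96091200e-02,  7.34032483e-05]), 'tool_pos': array([0.21775722, 0.61191132, 0.22158653]), 'tool_rot': array([-1.79901878e+02,  6.46171260e-03,  1.60417325e+02]), 'force': array([ 0.40060459, -0.13271389,  0.14215517]), 'wrist_torque': array([-0.04265251, -0.0181822 , -0.00201212]), 'grasp_force': 0.0, 'grip_width': 0.08694797482082141}
```

View pics/top0.png

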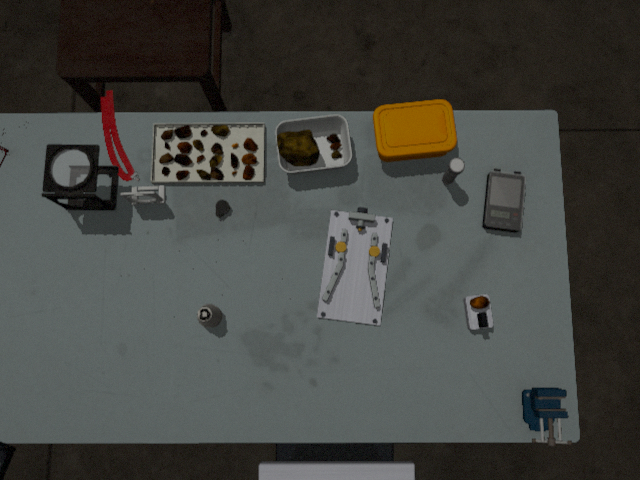

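View pics/side0.png

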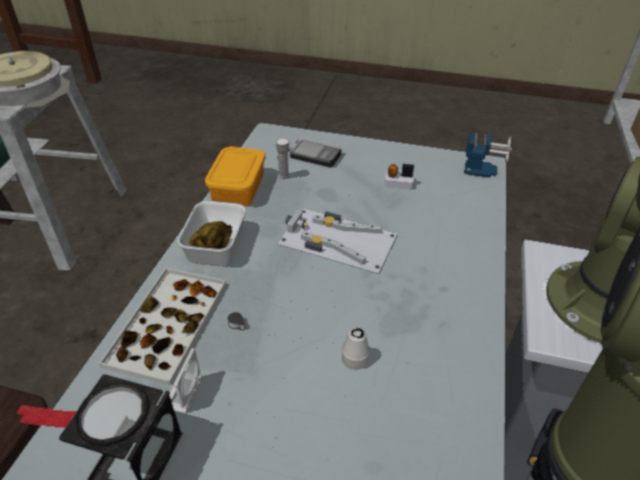

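The top view shows the nest at about (360,265), with its bracket up (world +x). The carrier is at about (480,313), amber end up and black fin down. The side view shows the same layout: carrier (400,178), cone (355,348), torch (283,158).

```bash
cat >> h.py <<'E'
from scipy.spatial.transform import Rotation as Ro
def cam(n):
    c=eyes.read_camera(n); c['R']=Ro.from_euler('xyz',c['rotation'],degrees=True).as_matrix(); c['o']=np.array(c['origin']); return c
E
python3 - <<'E'
from h import *
c=cam('top'); f=c['frame']; P=cloud(c)
print('table z',np.nanmedian(P[350:400,250:300,2]))
hsv=cv2.cvtColor(f,cv2.COLOR_RGB2HSV)
print('bed px',f[300,350],'carrier',f[324,472],f[300,472],'table',f[300,420],'fin',f[321,484],'amber',f[302,481])
def blob(m,box,z,name):
    k=np.zeros(m.shape,np.uint8); x0,x1,y0,y1=box; k[y0:y1,x0:x1]=m[y0:y1,x0:x1]*255
    k=cv2.morphologyEx(k,cv2.MORPH_CLOSE,np.ones((3,3)))
    cs,_=cv2.findContours(k,cv2.RETR_EXTERNAL,cv2.CHAIN_APPROX_NONE); q=max(cs,key=cv2.contourArea)
    w=np.array([ray(c,u,v,z)[:2] for u,v in q[:,0]],np.float32)*1000
    r=cv2.minAreaRect(w); print(name,r,'px',q[:,0].min(0),q[:,0].max(0)); print(cv2.boxPoints(r).round(1).tolist())
g=f.min(2)
# light metal: low saturation & bright
s=hsv[...,1]; v=hsv[...,2]
blob((s<22)&(v>125)|(P[...,2]>.003)&(P[...,2]<.05),(305,405,205,335),.006,'nest')
blob((P[...,2]>.012),(455,505,285,345),.024,'carrier depth')
blob((v>150)&(s<25),(455,505,285,345),.024,'carrier col')
blob((v<60)&(s<90),(455,505,285,345),.058,'fin')
blob((s>120)&(v>50),(455,505,285,345),.050,'amber')
blob((hsv[...,0]<30)&(s>120)&(v>90),(325,360,230,262),.022,'shoeL')
blob((hsv[...,0]<30)&(s>120)&(v>90),(362,395,230,262),.022,'shoeR')
big=lambda x0,x1,y0,y1,k:cv2.resize(f[y0:y1,x0:x1],None,fx=k,fy=k,interpolation=cv2.INTER_CUBIC)
a=big(310,410,200,335,4);b=big(455,510,285,345,6)
o=np.zeros((540,740,3),np.uint8);o[:540,:400]=a;o[:360,410:740]=b
cv2.imwrite('pics/crop1.png',o[:,:,::-1])
E
```

```text
table z -0.0010963759349604807
bed px [134 132 138] carrier [130 133 134] [42 21  1] table [ 93 100  97] fin [17 15 16] amber [60 30  5]
nest ((561.0098876953125, -41.32945251464844), (161.99453735351562, 261.7641906738281), 78.94035339355469) px [307 205] [395 326]
[[417.0, -95.69999694824219], [673.9000244140625, -145.89999389648438], [705.0, 13.100000381469727], [448.1000061035156, 63.29999923706055]]
carrier depth ((457.64471435546875, -297.55303955078125), (69.83985137939453, 52.689266204833984), 6.089184761047363) px [465 294] [493 328]
[[420.1000061035156, -275.1000061035156], [425.70001220703125, -327.5], [495.20001220703125, -320.0], [489.6000061035156, -267.70001220703125]]Traceback (most recent call last):
  File "<stdin>", line 17, in <module>
  File "<stdin>", line 9, in blob
ValueError: max() iterable argument is empty
```

Run:
```python
from h import *
c=cam('top'); f=c['frame']; P=cloud(c)
hsv=cv2.cvtColor(f,cv2.COLOR_RGB2HSV); h,s,v=cv2.split(hsv)
def blob(m,box,z,name):
    k=np.zeros(m.shape,np.uint8); x0,x1,y0,y1=box; k[y0:y1,x0:x1]=m[y0:y1,x0:x1]*255
    cs,_=cv2.findContours(k,cv2.RETR_EXTERNAL,cv2.CHAIN_APPROX_NONE)
    if not cs: print(name,'none'); return
    q=max(cs,key=cv2.contourArea)
    w=np.array([ray(c,u,v,z)[:2] for u,v in q[:,0]],np.float32)*1000
    r=cv2.minAreaRect(w); print(name,np.round(r[0],1),np.round(r[1],1),round(r[2],2),'px',q[:,0].min(0),q[:,0].max(0))
rr,gg,bb=[f[...,i].astype(int) for i in range(3)]
white=(v>108)&(bb>=gg-1)
k=cv2.morphologyEx((white*255).astype(np.uint8),cv2.MORPH_CLOSE,np.ones((7,7)))>0
blob(k,(305,405,203,335),.006,'nest')
blob((v>105),(455,505,285,345),.024,'carrier col')
blob((v<40)&(rr-bb<15),(455,505,285,345),.058,'fin')
blob((rr-bb>25),(455,505,285,345),.052,'amber')
br=(rr-bb>50)
blob(br,(325,358,230,262),.022,'shoeL')
blob(br,(362,395,230,262),.022,'shoeR')
blob(P[...,2]>.022,(330,395,200,232),.032,'bracket')
# bed points by depth
rail=(P[...,2]>.0155)
kk=np.zeros(v.shape,np.uint8);kk[205:330,305:405]=rail[205:330,305:405]*255
big=lambda a,x0,x1,y0,y1,k:cv2.resize(a[y0:y1,x0:x1],None,fx=k,fy=k,interpolation=cv2.INTER_CUBIC)
o=np.zeros((540,740,3),np.uint8);o[:,:400]=big(f,310,410,200,335,4);o[:360,410:740]=big(f,455,510,285,345,6)
cv2.imwrite('pics/crop1.png',o[:,:,::-1])
```

```text
nest [555.  -41.4] [136.4 235.4] 82.25 px [317 210] [392 324]
carrier col [ 457.3 -298.9] [70.9 49.5] 5.84 px [466 294] [489 329]
fin [ 438.3 -296.2] [29. 17.] 7.04 px [478 312] [487 327]
amber [ 474.3 -292.7] [22.3 35.2] 24.31 px [470 296] [488 308]
shoeL [595.4 -11.4] [19.1 19.4] 89.69 px [336 242] [345 251]
shoeR [585.4 -82.4] [21.  21.4] 44.81 px [369 246] [379 256]
bracket [659.9 -56.7] [47.2 45.5] 38.74 px [349 207] [374 230]
```

View pics/crop1.png

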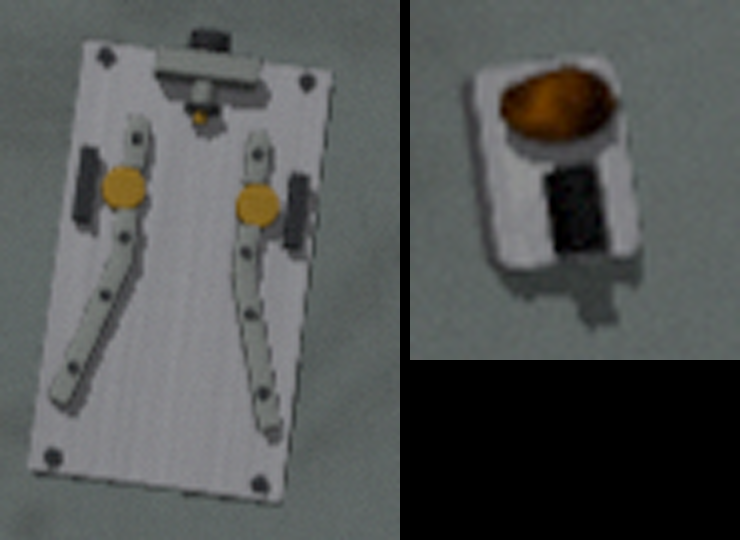

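The crop shows the bed plate upright, leaning slightly right, with the bracket and pin at the top (200,115 in the crop) and the shoes at (124,187) and (257,205). The carrier has its amber end up and fin below.

The fits agree with the given sizes:
- **Nest:** 136.4 x 235.4 mm, origin about (552.5, -41), yaw -7.8°. The shoe midpoint agrees to 1 mm.
- **Carrier:** centre (457.5, -298), yaw 6°.

```bash
cat >> h.py <<'E'
NO=np.array([552.5,-41.0]); NY=-7.8
def nest(x,y=0):
    a=np.radians(NY); return NO+[x*np.cos(a)-y*np.sin(a),x*np.sin(a)+y*np.cos(a)]
def plan(*wps):  # (x,y,z mm, yaw) tool down; rows relative to the present pose
    o=get_obs(); R0=Ro.from_euler('xyz',o['tool_rot'],degrees=True); p0=np.array(o['tool_pos'])*1000
    for x,y,z,yaw in wps:
        d=R0.inv().apply(np.array([x,y,z])-p0)/300
        w=(R0.inv()*Ro.from_euler('xyz',[180,0,yaw],degrees=True)).as_rotvec()/np.pi
        print(np.r_[d,w].round(4).tolist(), 'rows>=',max(np.linalg.norm(d)*300/41.7,np.linalg.norm(w)*180/7.16).round(1))
def st():
    o=get_obs(); q=np.array(o['tool_pos'])*1000; a=np.radians(NY); e=q[:2]-NO; c,s=np.cos(a),np.sin(a); F=o['force']
    print('t',round(o['time_s'],2),'tcp',q.round(1),'rpy',np.round(o['tool_rot'],2),'nest',np.round([c*e[0]+s*e[1],-s*e[0]+c*e[1]],1),'F',np.round(F,1),'Fn',np.round([c*F[0]+s*F[1],-s*F[0]+c*F[1]],1),'w',round(o['grip_width']*1000,1),'gf',np.round(o['grasp_force'],1),'q',np.round(o['qpos'],0))
E
python3 -c "
from h import *
plan((520,200,220,60),(439.5,-299,200,6)); print(nest(-72),nest(-90))"
```

```text
[-1.4095, -0.9565, 0.0075, -0.0003, 0.0003, 0.5579] rows>= 14.0
[-1.7142, -2.6134, 0.0762, -0.0001, 0.0005, 0.8579] rows>= 22.5
[481.16615549 -31.22847878] [463.33269436 -28.78559848]
```

>>> servo_tool([
  [[-0.387,-0.184,0,0,0,0.15,1],[-0.775,-0.368,0,0,0,0.3,1],[-0.775,-0.368,0,0,0,0.3,1],[-0.775,-0.368,0,0,0,0.3,1],[-0.775,-0.368,0,0,0,0.3,1],[-0.775,-0.368,0,0,0,0.3,1],[-0.775,-0.368,0,0,0,0.3,1],[-0.775,-0.368,0,0,0,0.3,1],[-0.775,-0.368,0,0,0,0.3,1]],
])

```text
time_s: 0.95
tool_pos: [0.401, 0.4292, 0.2225]
tool_rot: [-180.0, 0.0, 106.2]
force: [-1.5, 0.2, 0.2]
grip_width: 0.0868
grasp_force: 0.0
```

```bash
python3 -c "
from h import *
st();plan((540,170,220,60))"
```

```text
t 0.95 tcp [401.  429.2 222.5] rpy [-180.      0.    106.16] nest [-213.9  445.3] F [-1.5  0.2  0.2] Fn [-1.5  0. ] w 86.8 gf 0.0 q [-58.  11.  10.  93.  -2.  77. -32.]
[-0.9589, 0.2046, 0.0085, 0.0, 0.0, 0.2564] rows>= 7.1
```

>>> servo_tool([
  [[-0.96,0.205,0,0,0,0.256,1],[-0.96,0.205,0,0,0,0.256,1],[-0.96,0.205,0,0,0,0.256,1],[-0.96,0.205,0,0,0,0.256,1],[-0.96,0.205,0,0,0,0.256,1],[-0.96,0.205,0,0,0,0.256,1],[-0.96,0.205,0,0,0,0.256,1],[-0.96,0.205,0,0,0,0.256,1],[-0.96,0.205,0,0,0,0.256,1]],
])

```text
time_s: 1.7
tool_pos: [0.5414, 0.1686, 0.2226]
tool_rot: [180.0, 0.0, 60.2]
force: [0.5, 1.2, 0.4]
grip_width: 0.087
grasp_force: 0.0
```

```bash
python3 -c "
from h import *
st();plan((560,-100,180,20),(439.5,-299,150,6))"
```

```text
t 1.7 tcp [541.4 168.6 222.6] rpy [1.7995e+02 3.0000e-02 6.0170e+01] nest [-39.4 206.2] F [0.5 1.2 0.4] Fn [0.4 1.2] w 87.0 gf 0.0 q [-42.   8.  25.  96.  -4.  76. -47.]
[-0.7458, 0.499, 0.1428, 0.0003, 0.0001, 0.2232] rows>= 6.5
[-1.521, 0.4805, 0.2432, 0.0003, 0.0, 0.3009] rows>= 11.6
```

>>> servo_tool([
  [[-0.746,0.5,0.143,0,0,0.223,1],[-0.746,0.5,0.143,0,0,0.223,1],[-0.746,0.5,0.143,0,0,0.223,1],[-0.746,0.5,0.143,0,0,0.223,1],[-0.746,0.5,0.143,0,0,0.223,1],[-0.746,0.5,0.143,0,0,0.223,1],[-0.746,0.5,0.143,0,0,0.223,1],[-0.746,0.5,0.143,0,0,0.223,1]],
])

```text
time_s: 2.37
tool_pos: [0.559, -0.1019, 0.1789]
tool_rot: [179.9, 0.1, 20.0]
force: [-0.0, 0.3, -0.3]
grip_width: 0.087
grasp_force: 0.0
```

```bash
python3 -c "
from h import *
st();plan((439.5,-299,150,6))"
```

```text
t 2.37 tcp [ 559.  -101.9  178.9] rpy [1.7988e+02 1.1000e-01 1.9970e+01] nest [ 14.7 -59.5] F [-0.   0.3 -0.3] Fn [-0.1  0.3] w 87.0 gf 0.0 q [-27.  11.  39. 100.  -7.  72. -56.]
[-0.5984, 0.4812, 0.0987, 0.0007, 0.0006, 0.0776] rows>= 5.6
```

>>> servo_tool([
  [[-0.598,0.481,0.099,0,0,0.078,1],[-0.598,0.481,0.099,0,0,0.078,1],[-0.598,0.481,0.099,0,0,0.078,1],[-0.598,0.481,0.099,0,0,0.078,1],[-0.598,0.481,0.099,0,0,0.078,1],[-0.598,0.481,0.099,0,0,0.078,1],[-0.598,0.481,0.099,0,0,0.078,1],[-0.598,0.481,0.099,0,0,0.078,1]],
])

```text
time_s: 3.03
tool_pos: [0.4419, -0.2932, 0.1498]
tool_rot: [-179.9, -0.0, 6.3]
force: [0.8, 0.0, -0.4]
grip_width: 0.0868
grasp_force: 0.0
```

```bash
python3 -c "
from h import *
st()
c=cam('side'); f=c['frame']; cv2.imwrite('pics/s1.png',cv2.resize(f[90:290,260:520],None,fx=3,fy=3)[:,:,::-1])
plan((439.5,-299,60,6),(439.5,-299,29,6))"
```

```text
t 3.03 tcp [ 441.9 -293.2  149.8] rpy [-1.7993e+02 -3.0000e-02  6.2600e+00] nest [ -75.4 -264.9] F [ 0.8  0.  -0.4] Fn [0.7 0.1] w 86.8 gf 0.0 q [-14.   8.  49. 107.  -7.  68. -47.]
[-0.0139, 0.0221, 0.2994, -0.0005, -0.0002, 0.0022] rows>= 2.2
[-0.014, 0.0223, 0.4028, -0.0005, -0.0002, 0.0022] rows>= 2.9
```

View pics/s1.png

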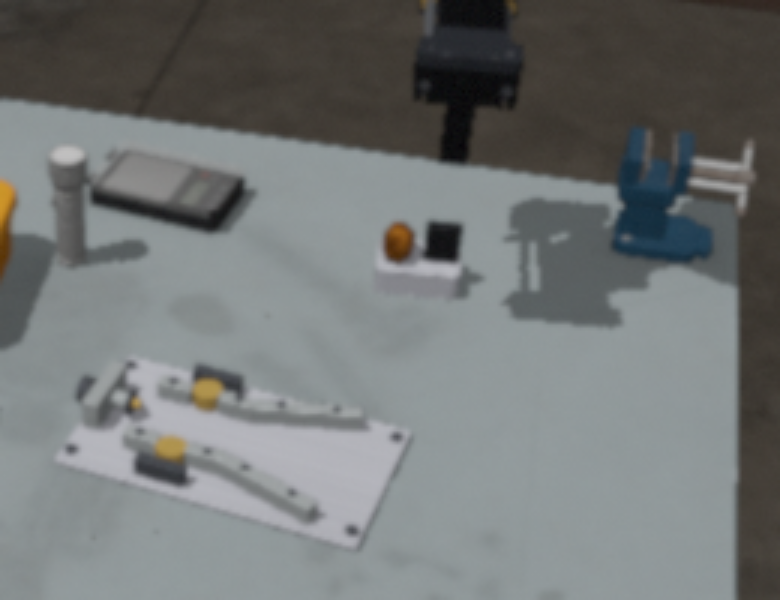

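The side view shows the open fingers (crop 455,145) above and in line with the carrier's fin (443,240). The nest is clear. Descending.

>>> servo_tool([
  [[-0.014,0.022,0.1,0,0,0,1],[-0.014,0.022,0.2,0,0,0,1],[-0.014,0.022,0.3,0,0,0,1],[-0.014,0.022,0.36,0,0,0,1],[-0.014,0.022,0.402,0,0,0,1],[-0.014,0.022,0.402,0,0,0,1],[-0.014,0.022,0.402,0,0,0,1],[-0.014,0.022,0.402,0,0,0,1]],
])

```text
time_s: 3.75
tool_pos: [0.4396, -0.3013, 0.0306]
tool_rot: [180.0, -0.1, 6.3]
force: [0.1, 0.5, 0.6]
grip_width: 0.0874
grasp_force: 0.0
```

>>> servo_tool([
  [[0,0,0,0,0,0,0.5],[0,0,0,0,0,0,0.2],[0,0,0,0,0,0,0],[0,0,0,0,0,0,0],[0,0,0,0,0,0,0],[0,0,0,0,0,0,0],[0,0,0,0,0,0,0],[0,0,0,0,0,0,0]],
], grip_force=20)

```text
time_s: 4.42
tool_pos: [0.4379, -0.3015, 0.0293]
tool_rot: [-180.0, -0.0, 6.2]
force: [-0.8, 1.0, -0.3]
grip_width: 0.0417
grasp_force: 0.0
```

```bash
python3 -c "
from h import *
st()"
```

```text
t 4.42 tcp [ 437.9 -301.5   29.3] rpy [-179.99   -0.      6.15] nest [ -78.2 -273.6] F [-0.8  1.  -0.3] Fn [-0.9  0.9] w 41.7 gf 0.0 q [ -9.  19.  46. 113. -17.  55. -38.]
```

>>> servo_tool([
  [[0,0,0,0,0,0,0],[0,0,0,0,0,0,0],[0,0,0,0,0,0,0],[0,0,0,0,0,0,0],[0,0,0,0,0,0,0],[0,0,0,0,0,0,0],[0,0,0,0,0,0,0],[0,0,0,0,0,0,0],[0,0,0,0,0,0,0]],
])

```text
time_s: 5.17
tool_pos: [0.4379, -0.3013, 0.0293]
tool_rot: [-180.0, 0.0, 6.2]
force: [-0.8, 0.5, 1.1]
grip_width: 0.0118
grasp_force: 20.0
```

```bash
python3 -c "
from h import *
st(); x,y=nest(-90); plan((440,-301,90,6),(x,y,90,-7.8))"
```

```text
t 5.17 tcp [ 437.9 -301.3   29.3] rpy [-179.98    0.      6.16] nest [ -78.2 -273.5] F [-0.8  0.5  1.1] Fn [-0.9  0.4] w 11.8 gf 20.0 q [ -9.  19.  46. 113. -17.  55. -38.]
[0.0072, -0.0004, -0.2024, -0.0001, 0.0, 0.0009] rows>= 1.5
[0.1818, -0.8942, -0.2021, -0.0001, 0.0, 0.0776] rows>= 6.7
```

>>> servo_tool([
  [[0,0,-0.05,0,0,0,0],[0,0,-0.1,0,0,0,0],[0,0,-0.2,0,0,0,0],[0.04,-0.15,-0.2,0,0,0.02,0],[0.06,-0.27,-0.2,0,0,0.03,0],[0.09,-0.4,-0.2,0,0,0.04,0],[0.11,-0.53,-0.2,0,0,0.05,0],[0.13,-0.65,-0.2,0,0,0.06,0],[0.15,-0.76,-0.2,0,0,0.07,0],[0.18,-0.85,-0.2,0,0,0.078,0],[0.182,-0.894,-0.2,0,0,0.078,0],[0.182,-0.894,-0.2,0,0,0.078,0]],
])

```text
time_s: 6.17
tool_pos: [0.4629, -0.0248, 0.0888]
tool_rot: [-179.9, 0.1, -7.5]
force: [0.5, 0.7, -3.4]
grip_width: 0.0118
grasp_force: 20.0
```

Run:
```python
from h import *
st(); c=cam('top'); s=cam('side')
o=np.zeros((600,800,3),np.uint8); o[:480,:400]=cv2.resize(c['frame'][200:360,290:423],(400,480)); 
o[:600,400:]=cv2.resize(s['frame'][130:330,270:403],(400,600)); cv2.imwrite('pics/a1.png',o[:,:,::-1])
x,y=nest(-90); plan((x,y,90,-7.8),(x,y,37,-7.8))
```

```text
t 6.17 tcp [462.9 -24.8  88.8] rpy [-1.7993e+02  7.0000e-02 -7.5200e+00] nest [-90.9   3.9] F [ 0.5  0.7 -3.4] Fn [0.4 0.8] w 11.8 gf 20.0 q [-37.   2.  38. 119.  -1.  60. -96.]
[0.0013, -0.0013, -0.0036, 0.0002, 0.0003, -0.0001] rows>= 0.0
[0.0015, -0.0014, 0.1731, 0.0002, 0.0003, -0.0001] rows>= 1.2
```

View pics/a1.png

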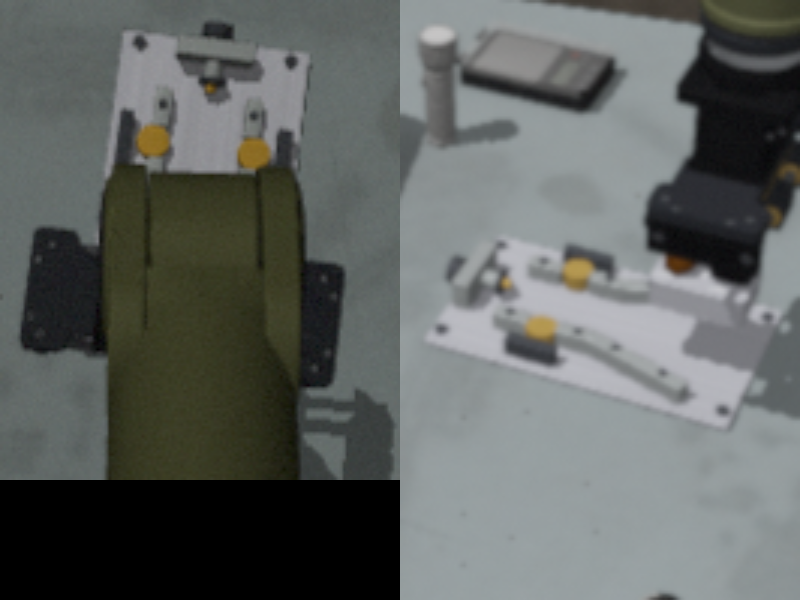

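The side half shows the carrier level in the grip above the mouth, amber end towards the stop. In the top half the arm hides it. Lowering.

>>> servo_tool([
  [[0.001,-0.001,0.06,0,0,0,0],[0.001,-0.001,0.12,0,0,0,0],[0.001,-0.001,0.15,0,0,0,0],[0.001,-0.001,0.165,0,0,0,0],[0.001,-0.001,0.17,0,0,0,0],[0.001,-0.001,0.174,0,0,0,0],[0.001,-0.001,0.176,0,0,0,0],[0.001,-0.001,0.176,0,0,0,0],[0.001,-0.001,0.176,0,0,0,0]],
])

```text
time_s: 7.02
tool_pos: [0.4643, -0.0287, 0.0371]
tool_rot: [-180.0, -0.1, -7.9]
force: [0.3, -0.5, -4.2]
grip_width: 0.0118
grasp_force: 20.0
```

```bash
python3 -c "
from h import *
st()"
```

```text
t 7.02 tcp [464.3 -28.7  37.1] rpy [-1.7997e+02 -6.0000e-02 -7.8800e+00] nest [-89.1   0.2] F [ 0.3 -0.5 -4.2] Fn [ 0.4 -0.4] w 11.8 gf 20.0 q [-36.   7.  39. 121.  -6.  53. -92.]
```

>>> servo_tool([
  [[0,0,0.002,0,0,0,0],[0,0,0.004,0,0,0,0],[0,0,0.005,0,0,0,0],[0,0,0.006,0,0,0,0],[0,0,0.006,0,0,0,0],[0,0,0.006,0,0,0,0]],
])

```text
time_s: 7.52
tool_pos: [0.4639, -0.0286, 0.0353]
tool_rot: [-180.0, 0.0, -7.9]
force: [-2.8, 0.0, 5.5]
grip_width: 0.0122
grasp_force: 20.0
```

>>> servo_tool([
  [[0,0,0,0,0,0,0.2],[0,0,0,0,0,0,0.4],[0,0,0,0,0,0,0.5],[0,0,0,0,0,0,0.5],[0,0,-0.1,0,0,0,0.5],[0,0,-0.2,0,0,0,0.5],[0,0,-0.23,0,0,0,0.5],[0,0,-0.23,0,0,0,0.5],[0,0,-0.23,0,0,0,0.5],[0,0,-0.23,0,0,0,0.5]],
])

```text
time_s: 8.35
tool_pos: [0.4628, -0.0286, 0.1025]
tool_rot: [180.0, 0.1, -7.9]
force: [0.1, 1.1, -0.3]
grip_width: 0.0434
grasp_force: 0.0
```

Run:
```python
from h import *
st(); s=cam('side'); f=s['frame']
cv2.imwrite('pics/a2.png',cv2.resize(f[150:290,260:420],(800,700-100))[:,:,::-1])
x,y=nest(-129); plan((x,y,100,-7.8),(x,y,12,-7.8))
```

```text
t 8.35 tcp [462.8 -28.6 102.5] rpy [ 1.7998e+02  1.1000e-01 -7.8700e+00] nest [-90.6   0.1] F [ 0.1  1.1 -0.3] Fn [-0.1  1.1] w 43.4 gf 0.0 q [-38.   1.  39. 118.  -0.  61. -97.]
[-0.1276, 0.0001, 0.0081, 0.0002, 0.0008, -0.0004] rows>= 0.9
[-0.1269, -0.0002, 0.3014, 0.0002, 0.0008, -0.0004] rows>= 2.4
```

View pics/a2.png

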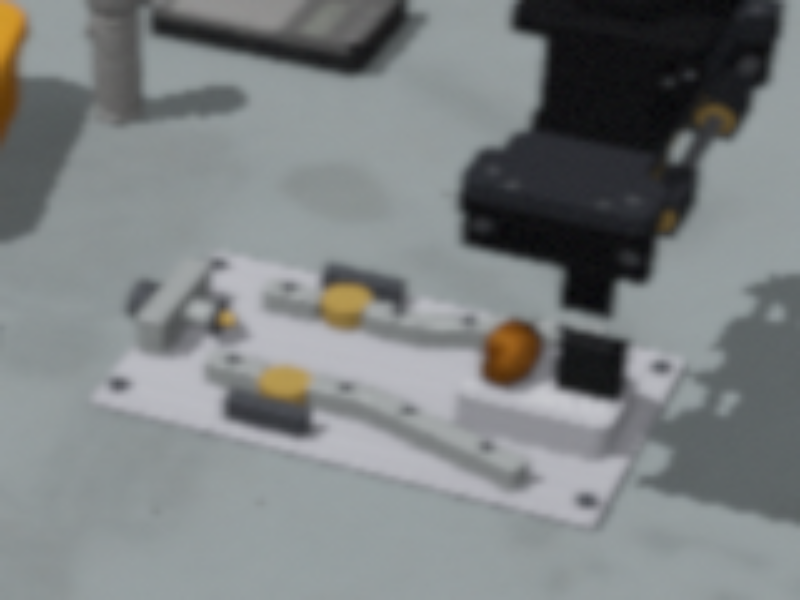

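The carrier sits flat on the bed, centred in the mouth, with the amber (crop 512,350) towards the stop and the fin free at (592,360). Next I'll go behind it with the fingers nearly shut and push the rear face.

>>> servo_tool([
  [[-0.05,0,0,0,0,0,0.3],[-0.11,0,0,0,0,0,0.1],[-0.11,0,0,0,0,0,0.1],[-0.11,0,0,0,0,0,0.1],[-0.11,0,0,0,0,0,0.1],[-0.11,0,0,0,0,0,0.1],[-0.11,0,0,0,0,0,0.1],[-0.11,0,0,0,0,0,0.1]],
])

```text
time_s: 9.07
tool_pos: [0.4315, -0.0244, 0.1037]
tool_rot: [180.0, -0.0, -7.9]
force: [-0.1, -0.0, 0.3]
grip_width: 0.0096
grasp_force: 0.0
```

>>> servo_tool([
  [[0,0,0.08,0,0,0,0.1],[0,0,0.16,0,0,0,0.1],[0,0,0.22,0,0,0,0.1],[0,0,0.26,0,0,0,0.1],[0,0,0.28,0,0,0,0.1],[0,0,0.295,0,0,0,0.1],[0,0,0.295,0,0,0,0.1],[0,0,0.295,0,0,0,0.1]],
])

```text
time_s: 9.73
tool_pos: [0.4316, -0.0242, 0.0157]
tool_rot: [-180.0, -0.0, -7.9]
force: [0.9, -0.0, 0.7]
grip_width: 0.0084
grasp_force: 0.0
```

```bash
python3 -c "
from h import *
st(); x,y=nest(-100);plan((x,y,13,-7.8))"
```

```text
t 9.73 tcp [431.6 -24.2  15.7] rpy [-1.7999e+02 -4.0000e-02 -7.8900e+00] nest [-122.     0.2] F [ 0.9 -0.   0.7] Fn [0.9 0.1] w 8.4 gf 0.0 q [-38.   5.  39. 127.  -4.  50. -94.]
[0.0734, 0.0006, 0.009, -0.0, -0.0002, -0.0005] rows>= 0.5
```

>>> servo_tool([
  [[0.01,0,0.006,0,0,0,0.1],[0.02,0,0.012,0,0,0,0.1],[0.03,0,0.012,0,0,0,0.1],[0.04,0,0.012,0,0,0,0.1],[0.05,0,0.012,0,0,0,0.1],[0.06,0,0.012,0,0,0,0.1],[0.07,0,0.012,0,0,0,0.1],[0.08,0,0.012,0,0,0,0.1],[0.09,0,0.012,0,0,0,0.1],[0.1,0,0.012,0,0,0,0.1],[0.11,0,0.012,0,0,0,0.1],[0.11,0,0.012,0,0,0,0.1]],
])

```text
time_s: 10.73
tool_pos: [0.4649, -0.0289, 0.0118]
tool_rot: [180.0, -0.1, -7.9]
force: [0.1, -0.5, 1.2]
grip_width: 0.0087
grasp_force: 0.0
```

Run:
```python
from h import *
st(); s=cam('side'); f=s['frame']
cv2.imwrite('pics/a3.png',cv2.resize(f[150:290,260:420],(800,600))[:,:,::-1])
```

```text
t 10.73 tcp [464.9 -28.9  11.8] rpy [ 1.7999e+02 -9.0000e-02 -7.8900e+00] nest [-88.4   0.1] F [ 0.1 -0.5  1.2] Fn [ 0.2 -0.4] w 8.7 gf 0.0 q [-36.  10.  39. 122.  -8.  50. -90.]
```

View pics/a3.png

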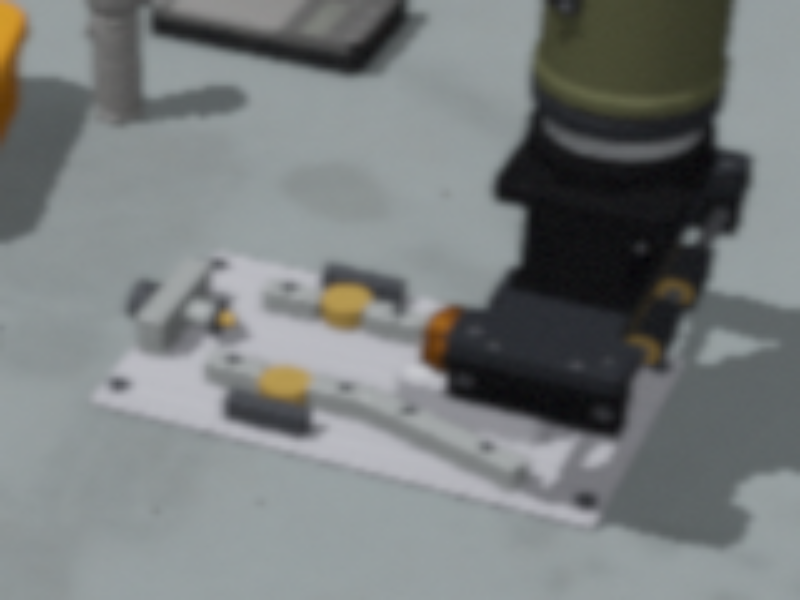

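The carrier has moved to the throat entrance with its nose near (400,370), still straight. Side force is low.

>>> servo_tool([
  [[0.009,0,0,0,0,0,0.1],[0.017,0,0,0,0,0,0.1],[0.025,0,0,0,0,0,0.1],[0.033,0,0,0,0,0,0.1],[0.041,0,0,0,0,0,0.1],[0.049,0,0,0,0,0,0.1]],
])

```text
time_s: 11.28
tool_pos: [0.4786, -0.0307, 0.0116]
tool_rot: [-180.0, -0.0, -7.9]
force: [-2.4, 0.2, 1.6]
grip_width: 0.0089
grasp_force: 1.4
```

>>> servo_tool([
  [[0.008,0,0,0,0,0,0.1],[0.016,0,0,0,0,0,0.1],[0.024,0,0,0,0,0,0.1],[0.032,0,0,0,0,0,0.1],[0.04,0,0,0,0,0,0.1],[0.048,0,0,0,0,0,0.1]],
])

```text
time_s: 11.78
tool_pos: [0.4929, -0.0328, 0.0117]
tool_rot: [-180.0, -0.0, -7.9]
force: [-1.9, -0.0, 0.5]
grip_width: 0.0086
grasp_force: 1.3
```

```bash
python3 -c "
from h import *
st()"
```

```text
t 11.78 tcp [492.9 -32.8  11.7] rpy [-1.80e+02 -1.00e-02 -7.88e+00] nest [-60.2   0.1] F [-1.9 -0.   0.5] Fn [-1.9 -0.3] w 8.6 gf 1.3 q [-34.  14.  38. 119. -11.  51. -87.]
```

Smooth entry. Next are the shoes, in steps of about 2 mm.

>>> servo_tool([
  [[0.007,0,0,0,0,0,0.1],[0.014,0,0,0,0,0,0.1],[0.021,0,0,0,0,0,0.1],[0.028,0,0,0,0,0,0.1]],
])

```text
time_s: 12.12
tool_pos: [0.5011, -0.0339, 0.0117]
tool_rot: [-180.0, -0.0, -7.9]
force: [-3.0, 0.6, 1.5]
grip_width: 0.0087
grasp_force: 1.2
```

>>> servo_tool([
  [[0.007,0,0,0,0,0,0.1],[0.014,0,0,0,0,0,0.1],[0.021,0,0,0,0,0,0.1],[0.028,0,0,0,0,0,0.1]],
])

```text
time_s: 12.45
tool_pos: [0.5095, -0.035, 0.0116]
tool_rot: [-180.0, -0.0, -7.9]
force: [-2.4, 1.0, 0.8]
grip_width: 0.0085
grasp_force: 1.1
```

>>> servo_tool([
  [[0.007,0,0,0,0,0,0.1],[0.014,0,0,0,0,0,0.1],[0.021,0,0,0,0,0,0.1],[0.028,0,0,0,0,0,0.1]],
])

```text
time_s: 12.78
tool_pos: [0.5164, -0.0361, 0.0115]
tool_rot: [-180.0, 0.2, -7.9]
force: [-4.7, 0.8, 2.7]
grip_width: 0.009
grasp_force: 2.5
```

```bash
python3 -c "
from h import *
st()"
```

```text
t 12.78 tcp [516.4 -36.1  11.5] rpy [-1.7999e+02  1.6000e-01 -7.8800e+00] nest [-36.4  -0. ] F [-4.7  0.8  2.7] Fn [-4.8  0.1] w 9.0 gf 2.5 q [-32.  17.  38. 115. -13.  52. -85.]
```

>>> servo_tool([
  [[0.007,0,0,0,0,0,0.1],[0.014,0,0,0,0,0,0.1],[0.021,0,0,0,0,0,0.1]],
])

```text
time_s: 13.03
tool_pos: [0.5238, -0.037, 0.0115]
tool_rot: [180.0, 0.0, -7.9]
force: [-3.1, 0.5, 0.7]
grip_width: 0.0087
grasp_force: 1.5
```

>>> servo_tool([
  [[0.007,0,0,0,0,0,0.1],[0.014,0,0,0,0,0,0.1],[0.021,0,0,0,0,0,0.1]],
])

```text
time_s: 13.28
tool_pos: [0.5304, -0.038, 0.0115]
tool_rot: [180.0, -0.0, -7.9]
force: [-2.2, -0.2, -1.1]
grip_width: 0.0083
grasp_force: 1.2
```

>>> servo_tool([
  [[0.007,0,0,0,0,0,0.1],[0.014,0,0,0,0,0,0.1],[0.021,0,0,0,0,0,0.1]],
])

```text
time_s: 13.53
tool_pos: [0.5366, -0.0388, 0.0116]
tool_rot: [180.0, -0.0, -7.9]
force: [-2.3, -0.1, -0.5]
grip_width: 0.0088
grasp_force: 1.1
```

Run:
```python
from h import *
st(); s=cam('side'); f=s['frame']
cv2.imwrite('pics/a4.png',cv2.resize(f[150:290,260:420],(800,600))[:,:,::-1])
```

```text
t 13.53 tcp [536.6 -38.8  11.6] rpy [ 1.80e+02 -1.00e-02 -7.88e+00] nest [-16.1   0. ] F [-2.3 -0.1 -0.5] Fn [-2.3 -0.4] w 8.8 gf 1.1 q [-31.  20.  37. 113. -15.  52. -84.]
```

View pics/a4.png

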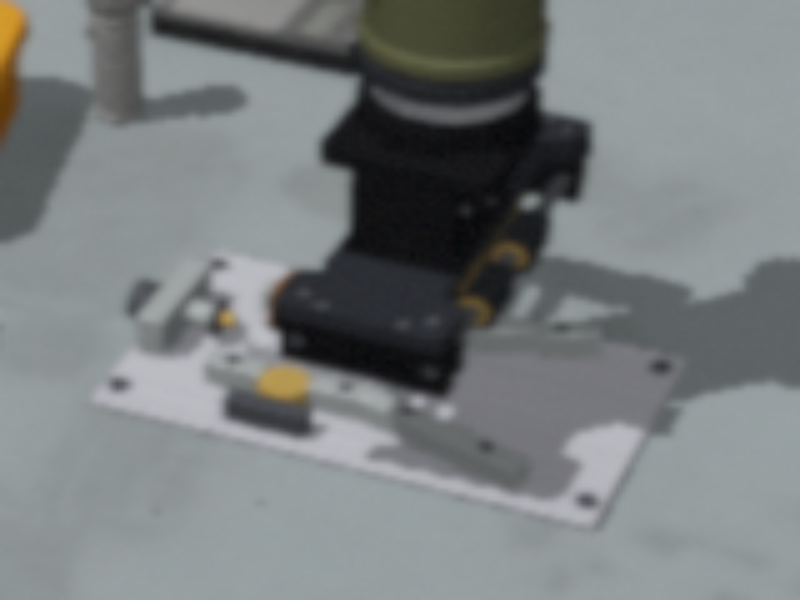

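The carrier is past the shoes, with the amber at (280,300). A small gap remains to the pin at (228,318). Now feeling for the stop in 1 mm steps.

>>> servo_tool([
  [[0.005,0,0,0,0,0,0.1],[0.01,0,0,0,0,0,0.1],[0.015,0,0,0,0,0,0.1],[0.02,0,0,0,0,0,0.1]],
])

```text
time_s: 13.92
tool_pos: [0.5423, -0.0396, 0.0117]
tool_rot: [-180.0, 0.0, -7.9]
force: [-2.2, -0.1, 1.8]
grip_width: 0.0086
grasp_force: 1.8
```

>>> servo_tool([
  [[0.004,0,0,0,0,0,0.1],[0.008,0,0,0,0,0,0.1],[0.012,0,0,0,0,0,0.1]],
])

```text
time_s: 14.17
tool_pos: [0.5458, -0.04, 0.0117]
tool_rot: [-180.0, 0.0, -7.9]
force: [-4.1, 0.7, 2.4]
grip_width: 0.0086
grasp_force: 2.1
```

>>> servo_tool([
  [[0.003,0,0,0,0,0,0.1],[0.006,0,0,0,0,0,0.1]],
])

```text
time_s: 14.33
tool_pos: [0.5476, -0.0403, 0.0117]
tool_rot: [-180.0, 0.0, -7.9]
force: [-5.0, 1.0, 1.8]
grip_width: 0.0087
grasp_force: 2.3
```

>>> servo_tool([
  [[0.003,0,0,0,0,0,0.1],[0.006,0,0,0,0,0,0.1]],
])

```text
time_s: 14.5
tool_pos: [0.5494, -0.0405, 0.0117]
tool_rot: [-180.0, 0.0, -7.9]
force: [-3.8, 0.7, 3.1]
grip_width: 0.0088
grasp_force: 2.3
```

>>> servo_tool([
  [[0.003,0,0,0,0,0,0.1],[0.005,0,0,0,0,0,0.1]],
])

```text
time_s: 14.67
tool_pos: [0.5508, -0.0408, 0.0117]
tool_rot: [-180.0, 0.0, -7.9]
force: [-6.6, 1.1, 4.4]
grip_width: 0.009
grasp_force: 3.1
```

>>> servo_tool([
  [[0.003,0,0,0,0,0,0.1],[0.005,0,0,0,0,0,0.1]],
])

```text
time_s: 14.83
tool_pos: [0.5518, -0.0409, 0.0117]
tool_rot: [-180.0, 0.1, -7.9]
force: [-6.0, 1.2, 5.4]
grip_width: 0.0086
grasp_force: 3.2
```

>>> servo_tool([
  [[0.003,0,0,0,0,0,0.1],[0.003,0,0,0,0,0,0.1]],
])

```text
time_s: 15.0
tool_pos: [0.5529, -0.041, 0.0117]
tool_rot: [-180.0, 0.1, -7.9]
force: [-5.9, 0.3, 4.1]
grip_width: 0.0091
grasp_force: 3.0
```

>>> servo_tool([
  [[0.003,0,0,0,0,0,0.1],[0.003,0,0,0,0,0,0.1]],
])

```text
time_s: 15.17
tool_pos: [0.5536, -0.0412, 0.0117]
tool_rot: [-180.0, 0.1, -7.9]
force: [-6.8, 1.1, 4.0]
grip_width: 0.0087
grasp_force: 3.0
```

>>> servo_tool([
  [[0.003,0,0,0,0,0,0.1],[0.003,0,0,0,0,0,0.1]],
])

```text
time_s: 15.33
tool_pos: [0.5545, -0.0412, 0.0117]
tool_rot: [-180.0, 0.1, -7.9]
force: [-5.7, 0.9, 4.6]
grip_width: 0.0083
grasp_force: 3.1
```

>>> servo_tool([
  [[0.003,0,0,0,0,0,0.1],[0.003,0,0,0,0,0,0.1]],
])

```text
time_s: 15.5
tool_pos: [0.5553, -0.0414, 0.0117]
tool_rot: [-180.0, 0.1, -7.9]
force: [-6.1, 0.8, 3.9]
grip_width: 0.0085
grasp_force: 3.2
```

>>> servo_tool([
  [[0.003,0,0,0,0,0,0.1],[0.003,0,0,0,0,0,0.1]],
])

```text
time_s: 15.67
tool_pos: [0.5562, -0.0415, 0.0116]
tool_rot: [-180.0, 0.1, -7.9]
force: [-7.2, 0.1, 4.4]
grip_width: 0.0089
grasp_force: 3.3
```

>>> servo_tool([
  [[0.003,0,0,0,0,0,0.1],[0.003,0,0,0,0,0,0.1]],
])

```text
time_s: 15.83
tool_pos: [0.5565, -0.0415, 0.0116]
tool_rot: [-180.0, 0.2, -7.9]
force: [-8.5, 1.2, 5.7]
grip_width: 0.0086
grasp_force: 4.0
```

>>> servo_tool([
  [[0.003,0,0,0,0,0,0.1],[0.003,0,0,0,0,0,0.1]],
])

```text
time_s: 16.0
tool_pos: [0.5565, -0.0415, 0.0115]
tool_rot: [-180.0, 0.3, -7.9]
force: [-10.3, 0.7, 7.8]
grip_width: 0.0086
grasp_force: 5.0
```

Motion has stopped at x = 556.5 and the force is rising. I'll press slightly more to confirm it's the screw face.

>>> servo_tool([
  [[0.003,0,0,0,0,0,0.1],[0.003,0,0,0,0,0,0.1]],
])

```text
time_s: 16.17
tool_pos: [0.5565, -0.0415, 0.0114]
tool_rot: [-180.0, 0.4, -7.9]
force: [-12.3, 1.9, 9.5]
grip_width: 0.0089
grasp_force: 6.1
```

>>> servo_tool([
  [[0.003,0,0,0,0,0,0.1],[0.003,0,0,0,0,0,0.1]],
])

```text
time_s: 16.33
tool_pos: [0.5565, -0.0415, 0.0112]
tool_rot: [-180.0, 0.5, -7.9]
force: [-13.6, 1.9, 11.7]
grip_width: 0.0084
grasp_force: 7.2
```

```bash
python3 -c "
from h import *
st()"
```

```text
t 16.33 tcp [556.5 -41.5  11.2] rpy [-179.95    0.49   -7.88] nest [4.1 0. ] F [-13.6   1.9  11.7] Fn [-13.7   0.1] w 8.4 gf 7.2 q [-30.  22.  37. 109. -16.  54. -83.]
```

It's a firm stop: 13.7 N with no motion, at about nest x 84, after the pin's soft travel. Backing off and lifting.

>>> servo_tool([
  [[-0.01,0,0,0,0,0,0.1],[-0.02,0,0,0,0,0,0.1],[-0.03,0,0,0,0,0,0.1],[-0.06,0,0,0,0,0,0.1],[-0.1,0,0,0,0,0,0.1],[-0.15,0,0,0,0,0,0.1],[-0.2,0,0,0,0,0,0.1],[-0.2,0,-0.1,0,0,0,0.1],[-0.2,0,-0.2,0,0,0,0.1],[-0.2,0,-0.3,0,0,0,0.1],[-0.2,0.1,-0.45,0,0,0,0.1],[-0.2,0.2,-0.55,0,0,0,0.1]],
])

```text
time_s: 17.33
tool_pos: [0.4945, -0.083, 0.1691]
tool_rot: [-179.9, -0.1, -7.6]
force: [0.7, -0.2, -0.1]
grip_width: 0.0088
grasp_force: 0.0
```

>>> servo_tool([
  [[0,0.3,-0.1,0,0,0,0.1],[0,0.4,-0.1,0,0,0,0.1],[0,0.6,-0.1,0,0,0,0.1],[0,0.6,-0.1,0,0,0,0.1],[0,0.6,-0.1,0,0,0,0.1],[0,0.6,-0.1,0,0,0,0.1],[0,0.6,-0.1,0,0,0,0.1],[0,0.6,-0.1,0,0,0,0.1]],
])

```text
time_s: 18.0
tool_pos: [0.4696, -0.2615, 0.1967]
tool_rot: [-179.9, -0.0, -7.8]
force: [0.2, 0.2, -0.3]
grip_width: 0.0086
grasp_force: 0.0
```

Run:
```python
from h import *
st(); s=cam('side'); c=cam('top')
o=np.zeros((600,800,3),np.uint8); o[:540,:400]=cv2.resize(c['frame'][200:335,310:410],(400,540),interpolation=cv2.INTER_CUBIC)
o[:480,400:]=cv2.resize(s['frame'][185:281,270:350],(400,480),interpolation=cv2.INTER_CUBIC); cv2.imwrite('pics/end.png',o[:,:,::-1])
```

```text
t 18.0 tcp [ 469.6 -261.5  196.7] rpy [-1.7994e+02 -1.0000e-02 -7.8000e+00] nest [ -52.2 -229.7] F [ 0.2  0.2 -0.3] Fn [0.1 0.2] w 8.6 gf 0.0 q [-22.   7.  53. 103.  -6.  73. -66.]
```

View pics/end.png

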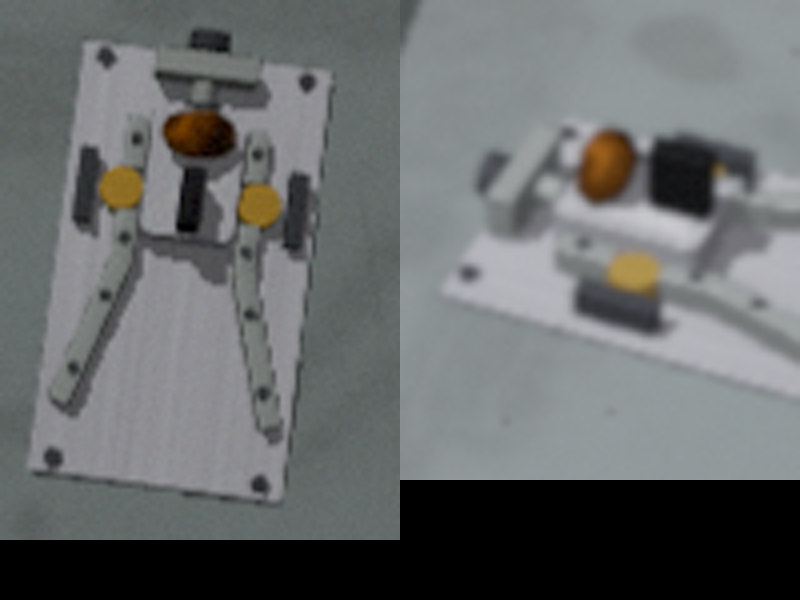

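Both views show the carrier straight between the rails, nose against the screw (crop 205,108) with no pin visible. The arm is clear and the nest hasn't moved.

```bash
python3 -c "
from h import *
print(env.sign_off())"
```

```text
the job is handed in; nothing more can be done
None
```

The carrier is home against the stop screw, pushed gently to a firm stop at about 14 N on the wrist and then released; the job was handed in at about 18 s, with no verdict shown.

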